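Drop the specimen turntable onto its key and wake the viewer lamp

TASK

The specimen turntable is sitting high because the key on its shaft is not lined up with the keyway in the hub. Turn it by its upright knob, without lifting it out, until it drops fully home; then press the long bar switch near its middle, well down so that both ends go down evenly, and let it come back up. Leave the jar, the loose dish and the magnifier where they are.

Things in the scene. Friction and masses are not known exactly. Their poses are not given: they have to be found in the camera images.
- viewer: Fixed viewer base: round grey foot plate, 210 mm across, 12 mm thick, carrying a square aluminium hub 68 x 68 mm with its flat top 80 mm above the work surface. The hub has a vertical bore 25 mm across and one keyway, a 10 mm wide slot from the bore along +x of this body out through the hub's face. Origin on the bore axis at the work surface, z up.
- index_top (a point): Top centre of the upright index post at the edge of the foot plate: it marks the direction of the keyway. 10 mm (radially) x 24 mm, top 100 mm above the work surface, centred 96 mm from the bore axis along +x of the viewer.
- table_hub (a point): Centre of the underside of the loose turntable's disc, on the shaft's axis; x points to the knob, z up. White disc 160 mm across, 6 mm thick, about 0.6 kg, with two fixed clear dishes (50 mm across, 13 mm high). This point is about 90 mm above the work surface while high (disc leaning up to 2 degrees) and 80 mm when fully home: disc resting on the hub, knob at the index post, no longer able to turn.
- shaft_key (a point): Outer end of the key below the disc, under the knob. The turntable's shaft (24 mm round, 66 mm long) stands in the bore with 0.5 mm play each side. Its radial key, 6 mm wide, 10 mm high, ends 38 mm from the axis; off the keyway it rides on the hub's top. It drops in within about 3 degrees of the keyway; swept quickly it can pass over. Starts 40 to 180 degrees away, either way.
- knob_top (a point): Top centre of the turntable's upright steel knob: a round post 14 mm in diameter, 40 mm above the disc's top, 62 mm from the shaft's axis. Top about 136 mm above the work surface while high, 126 mm when home; the dishes' tops are 27 mm lower than it. About 1 to 3 N at the knob turns the table, either way round.
- bar_mid (a point): Middle of the top face of the long steel bar of the bar switch: bar 200 mm long (along y of this point), 26 mm wide, 10 mm thick, top 50 mm above the work surface when up. It lies over a fixed grey housing 230 x 60 mm and 26 mm high; z up.
- bar_press (a joint): How far the bar's middle is pressed down, m: 0 up, 0.012 at the stop. Springs back by itself; about 4 N to start and 10 N at the stop. The lamp wakes from about 0.008 on.
- bar_rock (a joint): Rocking of the bar end to end, rad: 0 level; pressing away from its middle rocks it (about 0.015 rad for each 10 mm off the middle when well down), sprung back to level.
- jar: Bystander: loose glass jar with a metal cap, 72 mm across, 105 mm high. Origin at the centre of its underside.
- dish: Bystander: loose clear round dish, 80 mm across, 16 mm high. Origin at the centre of its underside.
- magnifier: Bystander: loose black hand magnifier lying flat, ring 88 mm across, handle 16 mm thick reaching 138 mm from the ring's centre along -x of this body. Origin under the ring's centre.
Mind the look-alikes: they are no part of the job. Leave any purple look-alike of the viewer alone.

How it is judged:
On the way, in this order (a step that is already met when the one before it is completed fails the run):
1. the turntable has dropped fully home on its key (z of table_hub in the frame of viewer below 0.083 m and horizontal distance between table_hub and viewer below 0.004 m and angle between table_hub's own z axis and vertical below 0.035 rad and angle between the x axis of table_hub and the x axis of viewer, either way round below 0.15 rad), for 0.2 s.
2. the bar is pressed at least 8 mm with both ends down evenly (rocked less than 0.04 rad) (value of joint bar_press above 0.008 m and value of joint bar_rock between -0.04 and 0.04 rad), for 0.1 s.
At the end, for the whole second after the job is handed in: The turntable sits fully home on the hub (disc underside within 3 mm of the hub's top, within 4 mm of the bore axis, tilted less than 0.035 rad, knob within 0.15 rad of the index post's direction) and the bar switch, having been pressed, is back up (less than 3 mm down) (all of step 1 and value of joint bar_press below 0.003 m); the robot touches nothing.
It fails at once if the turntable is lifted out of the hub (more than 25 mm above its starting height) (z of table_hub in the frame of viewer above 0.115 m).
It fails at once if the jar, the loose dish or the magnifier is displaced by more than 30 mm (distance of any of jar, dish, magnifier from where it was at the start of the episode above 0.03 m).
It also fails if it takes over 64 s, if anything falls off the work surface, if the arm or the gripper's body presses on something with over 40 N, if the wrist force passes 120 N, or if a joint passes its speed limit or range.

ROBOT

A 6-joint arm with a two-finger parallel gripper is mounted at the origin on the work surface. World frame = base frame: x ahead of the robot, y to its left, z up, the work surface at z = 0. Lengths are in m, angles in rad, forces in N, time in s.
With the tool pointing down it reaches from about 0.275 to 0.75 m from the base axis. Payload 10.2 kg.
Tool frame: the origin (TCP) lies at the very end of the fingers, on their centre line; the grasp point (between the pads) lies 19 mm behind it; z points along the fingers, y is the line along which they close (so a half turn about z gives the same grasp; the last joint's range is limited). The gripper opens to 85 mm and grips with 20 to 120 N. Pads are 22 mm wide; open, the fingers measure 114 mm over their backs; the gripper's body (76 mm by 85 mm) begins 54 mm behind the grasp point. The pads swing forward as they close: fully open they stand 13 mm farther back than shut.
Start: joints at [-1.363, 0.313, 1.498, -0, 1.331, -0.223], TCP at [0.219, -0.477, 0.231] pointing down, gripper open.
Joint ranges: [-2.94, 2.94], [-0.97, 2.17], [0.19, 2.56], [-1.23, 4.37], [0.02, 3.11], [-2.88, 2.88]. Speed limits (rad/s): [2.39, 2.39, 3.01, 3.14, 3.14, 3.14].

INTERFACE

Orientations are given as a unit quaternion [x, y, z, w].
In Python, from bench import observe, read_camera, job_done gives the robot as it stands. The module is installed in compiled form; this text tells all that it offers.
- The arm moves only by the shell command python3 -m creep 'ROWS' [FORCE]. ROWS is JSON, a list of rows, each an object of numbers: "x", "y", "z": the shift along the tool's x, y, z as a fraction of full scale; "ax", "ay", "az": the turn, a rotation vector about the tool's x, y, z as a fraction of full scale; "grip": the finger opening in mm, from 0 to 85.4. In form: [{"x": .., "y": .., "z": .., "ax": .., "ay": .., "az": .., "grip": ..}, ...]. A call has 1 to 20 rows; each row shifts and turns the commanded pose from where the row before left it, along the tool's axes as they then stand; what a row does not reach is not made up. Full scale, the value 1, is 0.05 m for a shift and 0.1 rad for a turn. A row lasts 1/10 s, in which the tool goes at most 50 mm and 8.59 degrees, less where a joint would pass 70% of its speed; a pose out of reach is approached as far as the arm can. A call with a number of a shift or a turn outside -1 to 1 is refused whole. A call with a gripper value outside its range is refused whole. The fingers move at their own pace and stop on an object; FORCE is the grip in N (left out, the last holds). Time passes only in rows, so rows that do not move let the fingers close. It gives the time, the measured TCP pose, the force, the opening and the grip force at its end, in the units of the state.
- observe(): the state, without advancing time (a new reading comes with each control period).
- read_camera(name): name is "side" or "top" or "wrist"; returns a dict with "pixels" (400x640x3 uint8, red, green, blue), "depth" (400x640 float32, m along the optical axis (not along the pixel's ray), 0 where there is no reading), "fx", "fy", "cx", "cy" (pixels), "world_to_cam" (4x4, takes a point from world to camera coordinates); the wrist camera has in their place "tool_from_camera" (4x4, takes a point from camera to tool coordinates, whose origin is the TCP and whose axes are the flange's). Camera axes: x right, y up, looking along -z (the intrinsics and any distortion apply to the point x, -y, -z); pixel columns grow to the right and rows downward; lengths in m; the calibration is good to about 2 mm. A picture is of the moment at which its call begins: read the wrist's pose just before it.
- job_done(): hands the job in; it is judged then, once.
The state is a dict: "t": time; "q": joint angles; "joint_velocities": joint speeds; "effort": joint torques, N m; "eef_pos": TCP position; "orientation": TCP orientation; "force": force on the tool from outside, world axes, zero at the start; "moment": the same for the moment, N m; "gripper_width": finger opening in m; "grasp_force": force on a finger pad.
Only numpy, scipy, OpenCV 4.12 (cv2) and the standard library are available. Lean on these libraries where they do the work, as an engineer would, in place of code of your own. Each camera call takes 0.05 s, during which the arm holds its last target. There are 200 camera calls.

## Working session

There is one attempt and no reset: what is moved stays moved. The work goes in short steps, Python scripts to look and compute and a shell command to move; the robot and the scene stay as the last step left them, time stands still between calls to the robot, and variables do not carry over. Pictures are saved under pics/ and viewed, at most 10 in all, crops included, and the job is handed in when it is done.

```bash
mkdir -p pics
python3 - <<'E'
from bench import *
import cv2,pickle
s=observe();print(s)
for n in("top","side"):
    c=read_camera(n);cv2.imwrite(f"pics/{n}0.png",c["pixels"][:,:,::-1]);pickle.dump(c,open(n+"0.pkl","wb"))
    print(n,c["fx"],c["fy"],c["cx"],c["cy"],[k for k in c]);print(c["world_to_cam"].round(3))
E
```

```text
{'t': 0.0, 'q': array([-1.36339265e+00,  3.13436493e-01,  1.49844341e+00,  5.23097596e-07,
        1.33097816e+00, -2.23411582e-01]), 'joint_velocities': array([-2.25980670e-05, -1.15162391e-03, -1.54809493e-04, -1.52448382e-03,
        9.52258916e-04, -6.62167790e-04]), 'effort': array([-1.77071579e-04, -4.12259531e+01, -2.59747392e+01, -1.88810827e-04,
        4.16253039e-03, -2.39682731e-05]), 'eef_pos': array([ 0.21917599, -0.47678082,  0.2307396 ]), 'orientation': array([ 9.76889164e-01,  2.13745553e-01,  5.31810457e-06, -6.32682987e-04]), 'force': array([-0.63954215, -0.43990532, -0.09813567]), 'moment': array([0.00369318, 0.02792301, 0.01683208]), 'grasp_force': 0.0, 'gripper_width': 0.08557766418524543}
top 461.7439796827684 461.7439796827684 326.89889167647596 198.93394072039442 ['pixels', 'depth', 'fx', 'fy', 'cx', 'cy', 'world_to_cam']
[[ 0.006 -1.     0.003  0.046]
 [ 0.988  0.007  0.154 -0.55 ]
 [-0.154  0.002  0.988 -1.237]
 [ 0.     0.     0.     1.   ]]
side 361.6835278177588 361.6835278177588 314.7688033086242 199.12602999837486 ['pixels', 'depth', 'fx', 'fy', 'cx', 'cy', 'world_to_cam']
[[ 0.996 -0.09   0.024 -0.529]
 [ 0.023  0.488  0.872 -0.138]
 [-0.091 -0.868  0.488 -0.793]
 [ 0.     0.     0.     1.   ]]
```

View pics/top0.png

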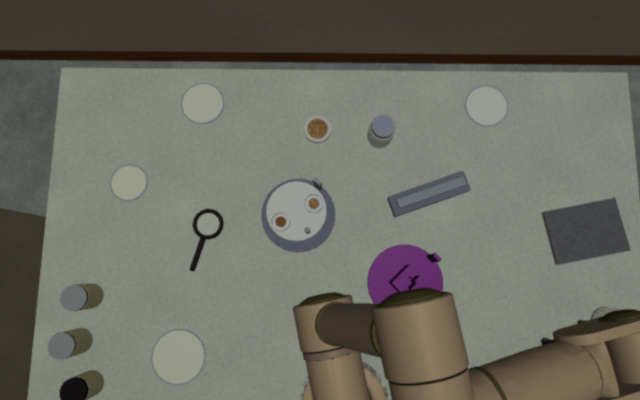

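View pics/side0.png

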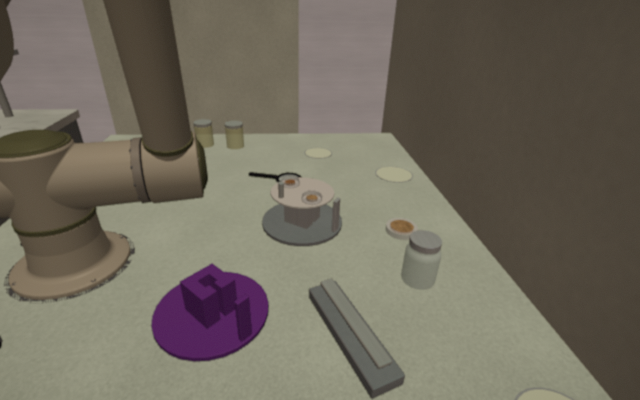

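Top view: the viewer is at about (298,214), with its index post at (317,183) and the knob at (307,231). The bar switch is at (429,193), the jar at (382,130), the dish at (317,128), and the magnifier's ring at (208,223). The purple look-alike at (405,280) is to be avoided. Next I zoom in to measure.

```bash
cat > h.py <<'E'
import numpy as np,cv2,pickle
def ray(c,u,v,z,W=None):
    "pixel -> world point on plane z"
    W=np.linalg.inv(c["world_to_cam"]) if W is None else W
    d=W[:3,:3]@np.array([(u-c["cx"])/c["fx"],-(v-c["cy"])/c["fy"],-1]);o=W[:3,3]
    return o+d*(z-o[2])/d[2]
def proj(c,p):
    q=c["world_to_cam"]@np.r_[p,1];return c["fx"]*q[0]/-q[2]+c["cx"],c["cy"]-c["fy"]*q[1]/-q[2]
E
python3 - <<'E'
from h import *
t=pickle.load(open("top0.pkl","rb"));s=pickle.load(open("side0.pkl","rb"))
im=t["pixels"][:,:,::-1]
a=cv2.resize(im[170:260,250:345],None,fx=6,fy=6,interpolation=cv2.INTER_CUBIC)
b=cv2.resize(s["pixels"][160:250,250:350,::-1],None,fx=6,fy=6,interpolation=cv2.INTER_CUBIC)
cv2.imwrite("pics/ca.png",a);cv2.imwrite("pics/cb.png",b)
g=im.astype(int).sum(2)
def blobs(c,mask,box,z,name):
    x0,y0,x1,y1=box;m=np.zeros(mask.shape,np.uint8);m[y0:y1,x0:x1]=mask[y0:y1,x0:x1]
    cs,_=cv2.findContours(m,cv2.RETR_EXTERNAL,cv2.CHAIN_APPROX_NONE);k=max(cs,key=cv2.contourArea)
    e=cv2.minAreaRect(k); print(name,cv2.contourArea(k),e,ray(c,*e[0],z).round(4)); return e
# disc: whitish
hsv=cv2.cvtColor(im,cv2.COLOR_BGR2HSV)
print("disc px",im[215,290],"plate",im[240,280],"bar",im[193,429],"house",im[207,405],"desk",im[260,250],"knob",im[231,307],"idx",im[183,317])
bgr=im.astype(int)
blue=(bgr[:,:,0]-bgr[:,:,1]>3).astype(np.uint8)
foot=blobs(t,blue,(255,172,345,258),0.012,"foot")
h=blobs(t,blue,(380,165,480,222),0.026,"housing")
bx=cv2.boxPoints(h);
w=[ray(t,*p,0.026) for p in bx];print(np.round(w,3),[np.linalg.norm(w[i]-w[i-1]).round(3) for i in range(4)])
E
```

```text
disc px [150 156 152] plate [96 85 80] bar [115 108 102] house [94 84 79] desk [121 133 127] knob [ 99 100 101] idx [91 87 87]
foot 1010.5 ((298.0, 214.5), (71.0, 72.0), 90.0) [0.5097 0.1304 0.012 ]
housing 1463.0 ((428.98736572265625, 193.026123046875), (19.998693466186523, 79.54306030273438), 70.82099914550781) [ 0.5713 -0.2381  0.026 ]
[[ 0.56  -0.123  0.026]
 [ 0.637 -0.337  0.026]
 [ 0.582 -0.354  0.026]
 [ 0.507 -0.14   0.026]] [np.float64(0.056), np.float64(0.228), np.float64(0.057), np.float64(0.226)]
```

View pics/ca.png

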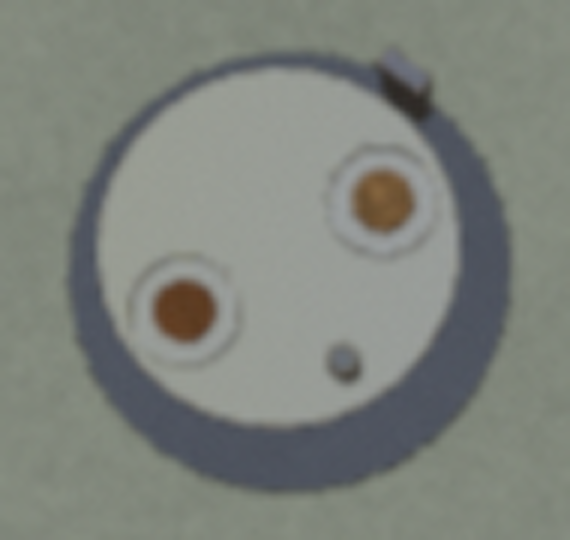

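View pics/cb.png

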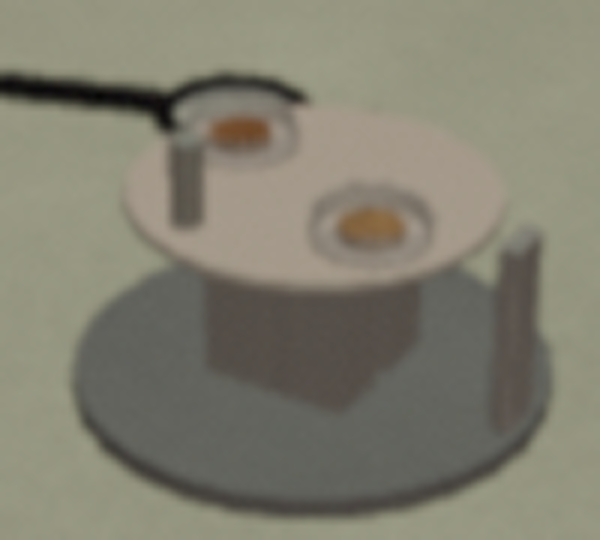

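The top crop shows the index post's top at (405,72) → pixel (317.4,181.9), the knob's top at (344,357) → (307.2,229.4), and the disc's centre at (279,247) → (296.4,211.1). Side crop: knob at (187,140) → (281.1,183.2), index post's top at (521,242) → (336.7,200.2).

Run:
```python
from h import *
t=pickle.load(open("top0.pkl","rb"));s=pickle.load(open("side0.pkl","rb"))
f=ray(t,298,214.5,.012);d=ray(t,296.4,211.1,.096)
i=ray(t,317.4,181.9,.1);k=ray(t,307.2,229.4,.136)
i2=ray(s,336.7,200.2,.1);k2=ray(s,281.1,183.2,.136)
print("foot",f,"disc",d,"idx",i,i2,"knob",k,k2)
c=(f+d)/2
ang=lambda p:(np.linalg.norm((p-c)[:2]),np.degrees(np.arctan2(p[1]-c[1],p[0]-c[0])))
for n in(i,i2,k,k2):print(ang(n))
im=t["pixels"].astype(int)
# bar: brighter region in the housing
m=np.zeros((400,640),np.uint8);h=((im[:,:,2]-im[:,:,1]>3)&(im.sum(2)>295))
m[165:222,380:480]=h[165:222,380:480]
cs,_=cv2.findContours(m,cv2.RETR_EXTERNAL,cv2.CHAIN_APPROX_NONE);e=cv2.minAreaRect(max(cs,key=cv2.contourArea))
print(e,ray(t,*e[0],.05));w=[ray(t,*p,.05) for p in cv2.boxPoints(e)];print(np.round(w,3))
D=t["depth"];W=np.linalg.inv(t["world_to_cam"])
for n,p in dict(bar=(429,189),disc=(290,205),idx=(317,182),knob=(307,229)).items():
  z=D[p[1],p[0]];q=W@np.r_[(p[0]-t["cx"])/t["fx"]*z,-(p[1]-t["cy"])/t["fy"]*z,-z,1];print(n,q[:3].round(3))
from scipy.spatial.transform import Rotation as R
print(R.from_quat([.97689,.21375,0,0]).as_matrix().round(4))
```

```text
foot [0.50968482 0.13041989 0.012     ] disc [0.50849117 0.12971387 0.096     ] idx [0.5866358  0.07490375 0.1       ] [0.58774009 0.07034508 0.1       ] knob [0.45667936 0.0989606  0.136     ] [0.45728557 0.09401312 0.136     ]
(np.float64(0.09516634259545574), np.float64(-35.425900079777506))
(np.float64(0.09875649189395543), np.float64(-37.2099881262717))
(np.float64(0.06094476852131422), np.float64(-149.3094531945351))
(np.float64(0.06311390260799407), np.float64(-145.16262737518446))
((431.3424072265625, 191.055908203125), (7.873831748962402, 69.61804962158203), 70.46334838867188) [ 0.57277304 -0.23929477  0.05      ]
[[ 0.55  -0.145  0.05 ]
 [ 0.617 -0.328  0.05 ]
 [ 0.596 -0.335  0.05 ]
 [ 0.529 -0.151  0.05 ]]
bar [ 0.578 -0.233  0.051]
disc [0.524 0.147 0.1  ]
idx [0.586 0.076 0.103]
knob [0.457 0.099 0.139]
[[ 0.9086  0.4176  0.    ]
 [ 0.4176 -0.9086  0.    ]
 [ 0.      0.     -1.    ]]
```

```bash
R='{"x":0.457,"y":-0.424,"grip":40}'; python3 -m creep '[{"x":0.457,"y":-0.424,"grip":40},{"x":0.457,"y":-0.424},{"x":0.457,"y":-0.424},{"x":0.457,"y":-0.424},{"x":0.457,"y":-0.424},{"x":0.457,"y":-0.424},{"x":0.457,"y":-0.424},{"x":0.457,"y":-0.424},{"x":0.457,"y":-0.424},{"x":0.457,"y":-0.424}]' 20
```

```text
validation failed for argument at $[0]...
```

```bash
python3 -m creep '[{"x":0.457,"y":-0.424,"z":0,"ax":0,"ay":0,"az":0,"grip":40},{"x":0.457,"y":-0.424,"z":0,"ax":0,"ay":0,"az":0,"grip":40},{"x":0.457,"y":-0.424,"z":0,"ax":0,"ay":0,"az":0,"grip":40},{"x":0.457,"y":-0.424,"z":0,"ax":0,"ay":0,"az":0,"grip":40},{"x":0.457,"y":-0.424,"z":0,"ax":0,"ay":0,"az":0,"grip":40},{"x":0.457,"y":-0.424,"z":0,"ax":0,"ay":0,"az":0,"grip":40},{"x":0.457,"y":-0.424,"z":0,"ax":0,"ay":0,"az":0,"grip":40},{"x":0.457,"y":-0.424,"z":0,"ax":0,"ay":0,"az":0,"grip":40},{"x":0.457,"y":-0.424,"z":0,"ax":0,"ay":0,"az":0,"grip":40},{"x":0.457,"y":-0.424,"z":0,"ax":0,"ay":0,"az":0,"grip":40}]' 20
```

```text
t: 1.1
eef_pos: [0.3385, -0.1877, 0.2311]
orientation: [0.977, 0.214, -0.0, -0.0]
force: [0.0, -0.0, 0.1]
gripper_width: 0.0403
grasp_force: 0.0
```

```bash
python3 -m creep '[{"x":0.457,"y":-0.424,"z":0,"ax":0,"ay":0,"az":0,"grip":40},{"x":0.457,"y":-0.424,"z":0,"ax":0,"ay":0,"az":0,"grip":40},{"x":0.457,"y":-0.424,"z":0,"ax":0,"ay":0,"az":0,"grip":40},{"x":0.457,"y":-0.424,"z":0,"ax":0,"ay":0,"az":0,"grip":40},{"x":0.457,"y":-0.424,"z":0,"ax":0,"ay":0,"az":0,"grip":40},{"x":0.457,"y":-0.424,"z":0,"ax":0,"ay":0,"az":0,"grip":40},{"x":0.457,"y":-0.424,"z":0,"ax":0,"ay":0,"az":0,"grip":40},{"x":0.457,"y":-0.424,"z":0,"ax":0,"ay":0,"az":0,"grip":40},{"x":0.457,"y":-0.424,"z":0,"ax":0,"ay":0,"az":0,"grip":40},{"x":0.457,"y":-0.424,"z":0,"ax":0,"ay":0,"az":0,"grip":40},{"x":0,"y":0,"z":0,"ax":0,"ay":0,"az":-0.65,"grip":40},{"x":0,"y":0,"z":0,"ax":0,"ay":0,"az":-0.65,"grip":40},{"x":0,"y":0,"z":0,"ax":0,"ay":0,"az":0,"grip":40}]' 20
python3 - <<'E'
from bench import *
from h import *
from scipy.spatial.transform import Rotation as R
s=observe();c=read_camera("wrist");print(s["eef_pos"],s["q"][5]);c["s"]=s;pickle.dump(c,open("w0.pkl","wb"));cv2.imwrite("pics/w0.png",c["pixels"][:,:,::-1])
T=np.eye(4);T[:3,:3]=R.from_quat(s["orientation"]).as_matrix();T[:3,3]=s["eef_pos"];W=T@c["tool_from_camera"];print(W.round(3))
E
```

```text
t: 2.4
eef_pos: [0.4573, 0.0993, 0.231]
orientation: [0.961, 0.277, -0.0, -0.0]
force: [-0.2, -0.4, -1.1]
gripper_width: 0.0401
grasp_force: 0.0
[0.45725458 0.09926629 0.23097589] 0.9715610433641645
[[ 0.533  0.805  0.263  0.526]
 [-0.846  0.507  0.164  0.141]
 [-0.001 -0.31   0.951  0.373]
 [ 0.     0.     0.     1.   ]]
```

View pics/w0.png

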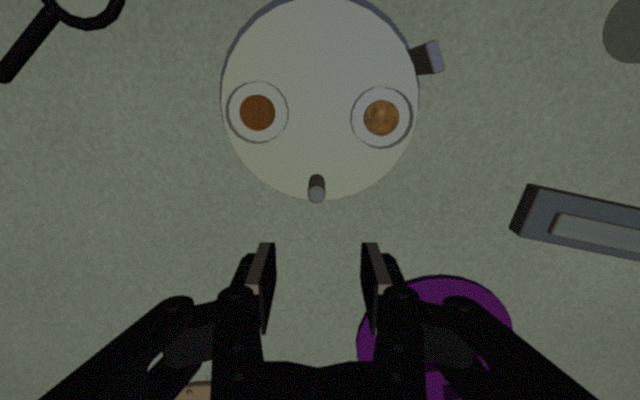

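The wrist view puts the knob's top at (316.5,194), the index post's top at (435,57), and the disc's centre near (320,102).

Run:
```python
from h import *
from scipy.spatial.transform import Rotation as R
c=pickle.load(open("w0.pkl","rb"));s=c["s"]
T=np.eye(4);T[:3,:3]=R.from_quat(s["orientation"]).as_matrix();T[:3,3]=s["eef_pos"];W=T@c["tool_from_camera"]
k=ray(c,316.5,194,.136,W);i=ray(c,435,56,.1,W);d=ray(c,320,100,.096,W)
print(k,i,d,T[:3,:3].T@(k-s["eef_pos"]))
```

```text
[0.45827872 0.10023158 0.136     ] [0.58911554 0.07664006 0.1       ] [0.51541318 0.13303222 0.096     ] [ 0.0014405  -0.00023054  0.09497512]
```

```bash
python3 -m creep '[{"x":0,"y":0,"z":0.4,"ax":0,"ay":0,"az":0,"grip":40},{"x":0,"y":0,"z":0.4,"ax":0,"ay":0,"az":0,"grip":40},{"x":0,"y":0,"z":0.4,"ax":0,"ay":0,"az":0,"grip":40},{"x":0,"y":0,"z":0.4,"ax":0,"ay":0,"az":0,"grip":40},{"x":0,"y":0,"z":0.4,"ax":0,"ay":0,"az":0,"grip":40},{"x":0,"y":0,"z":0.34,"ax":0,"ay":0,"az":0,"grip":40},{"x":0,"y":0,"z":0,"ax":0,"ay":0,"az":0,"grip":19},{"x":0,"y":0,"z":0,"ax":0,"ay":0,"az":0,"grip":19},{"x":0,"y":0,"z":0,"ax":0,"ay":0,"az":0,"grip":19},{"x":0,"y":0,"z":0,"ax":0,"ay":0,"az":0,"grip":19}]' 20
```

```text
t: 3.45
eef_pos: [0.4578, 0.099, 0.1151]
orientation: [0.961, 0.277, 0.001, 0.0]
force: [-0.3, 0.5, 0.3]
gripper_width: 0.0187
grasp_force: 0.0
```

```bash
python3 -m creep '[{"x":0.004,"y":0.097,"z":0,"ax":0,"ay":0,"az":-0.8,"grip":19},{"x":0.004,"y":0.097,"z":0,"ax":0,"ay":0,"az":-0.8,"grip":19},{"x":0.004,"y":0.097,"z":0,"ax":0,"ay":0,"az":-0.8,"grip":19},{"x":0.004,"y":0.097,"z":0,"ax":0,"ay":0,"az":-0.8,"grip":19},{"x":0.004,"y":0.097,"z":0,"ax":0,"ay":0,"az":-0.8,"grip":19},{"x":0.004,"y":0.097,"z":0,"ax":0,"ay":0,"az":-0.8,"grip":19},{"x":0.004,"y":0.097,"z":0,"ax":0,"ay":0,"az":-0.8,"grip":19},{"x":0.004,"y":0.097,"z":0,"ax":0,"ay":0,"az":-0.8,"grip":19},{"x":0.004,"y":0.097,"z":0,"ax":0,"ay":0,"az":-0.8,"grip":19},{"x":0.004,"y":0.097,"z":0,"ax":0,"ay":0,"az":-0.8,"grip":19}]'
cat > look.py <<'E'
import sys
from bench import *
from h import *
from scipy.spatial.transform import Rotation as R
s=observe()
C=np.array([.5095,.130]);p=s["eef_pos"];M=R.from_quat(s["orientation"]).as_matrix()
d=p[:2]-C;print(p,"r",np.hypot(*d),"th",np.degrees(np.arctan2(d[1],d[0])),"yang",np.degrees(np.arctan2(M[1,1],M[0,1])),s["force"],s["gripper_width"],s["grasp_force"])
if len(sys.argv)>1:
    for n in("top","side"):
        c=read_camera(n);pickle.dump(c,open(f"{n}{sys.argv[1]}.pkl","wb"))
        u,v=map(int,proj(c,[.51,.13,.08]));w=40 if n=="top" else 50
        cv2.imwrite(f"pics/{n}{sys.argv[1]}.png",cv2.resize(c["pixels"][v-w:v+w,u-w:u+w,::-1],None,fx=5,fy=5,interpolation=cv2.INTER_CUBIC));print(n,u-w,v-w)
    a=[cv2.resize(cv2.imread(f"pics/{n}{sys.argv[1]}.png"),(400,400)) for n in("top","side")];cv2.imwrite(f"pics/both{sys.argv[1]}.png",np.hstack(a))
E
python3 look.py
```

```text
t: 4.45
eef_pos: [0.4965, 0.0719, 0.1149]
orientation: [0.776, 0.63, 0.0, 0.0]
force: [-1.5, -0.1, 1.3]
gripper_width: 0.0191
grasp_force: 0.4
[0.49645457 0.07194927 0.11487142] r 0.05949848740473732 th -102.66536466261324 yang -11.858213540089496 [-1.52239699 -0.06998872  1.34496484] 0.019115696028444682 0.3753163106739521
```

```bash
python3 -m creep '[{"x":0.004,"y":0.097,"z":0,"ax":0,"ay":0,"az":-0.8,"grip":19},{"x":0.004,"y":0.097,"z":0,"ax":0,"ay":0,"az":-0.8,"grip":19},{"x":0.004,"y":0.097,"z":0,"ax":0,"ay":0,"az":-0.8,"grip":19},{"x":0.004,"y":0.097,"z":0,"ax":0,"ay":0,"az":-0.8,"grip":19},{"x":0.004,"y":0.097,"z":0,"ax":0,"ay":0,"az":-0.8,"grip":19},{"x":0.004,"y":0.097,"z":0,"ax":0,"ay":0,"az":-0.8,"grip":19},{"x":0.004,"y":0.097,"z":0,"ax":0,"ay":0,"az":-0.8,"grip":19},{"x":0.004,"y":0.097,"z":0,"ax":0,"ay":0,"az":-0.8,"grip":19},{"x":0.004,"y":0.097,"z":0,"ax":0,"ay":0,"az":-0.8,"grip":19},{"x":0.004,"y":0.097,"z":0,"ax":0,"ay":0,"az":-0.8,"grip":19}]'
python3 look.py 1
```

```text
t: 5.45
eef_pos: [0.5429, 0.081, 0.1149]
orientation: [0.47, 0.883, 0.0, 0.0]
force: [-0.5, -0.8, 0.0]
gripper_width: 0.0192
grasp_force: 0.4
[0.54288165 0.0809801  0.11485881] r 0.059306702437448594 th -55.74585407663753 yang 33.980904583825556 [-0.45981909 -0.76690896  0.02205177] 0.019180238720831397 0.39398019667714834
top 256 171
side 252 146
```

View pics/both1.png

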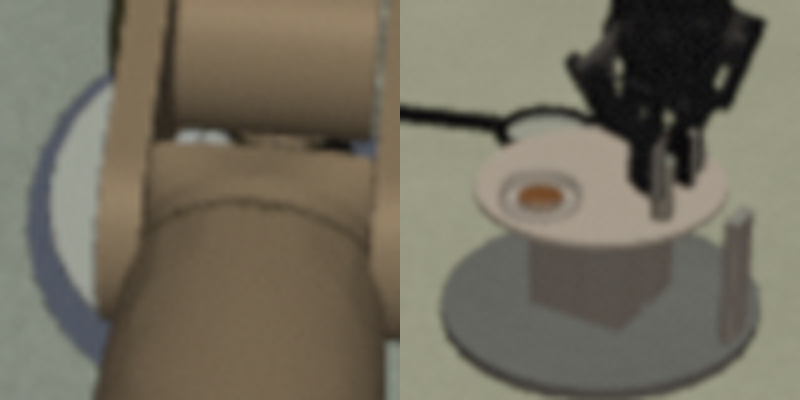

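The side crop shows the knob at (662,180) following between the fingers, with the index post at (737,275) ahead and the disc still high. I'm going slowly from here.

```bash
python3 -m creep '[{"x":0,"y":0.025,"z":0,"ax":0,"ay":0,"az":-0.2,"grip":19},{"x":0,"y":0.025,"z":0,"ax":0,"ay":0,"az":-0.2,"grip":19},{"x":0,"y":0.025,"z":0,"ax":0,"ay":0,"az":-0.2,"grip":19},{"x":0,"y":0.025,"z":0,"ax":0,"ay":0,"az":-0.2,"grip":19},{"x":0,"y":0.025,"z":0,"ax":0,"ay":0,"az":-0.2,"grip":19},{"x":0,"y":0.025,"z":0,"ax":0,"ay":0,"az":-0.2,"grip":19},{"x":0,"y":0.025,"z":0,"ax":0,"ay":0,"az":-0.2,"grip":19},{"x":0,"y":0.025,"z":0,"ax":0,"ay":0,"az":-0.2,"grip":19},{"x":0,"y":0.025,"z":0,"ax":0,"ay":0,"az":-0.2,"grip":19},{"x":0,"y":0.025,"z":0,"ax":0,"ay":0,"az":-0.2,"grip":19},{"x":0,"y":0.025,"z":0,"ax":0,"ay":0,"az":-0.2,"grip":19},{"x":0,"y":0.025,"z":0,"ax":0,"ay":0,"az":-0.2,"grip":19},{"x":0,"y":0.025,"z":0,"ax":0,"ay":0,"az":-0.2,"grip":19},{"x":0,"y":0.025,"z":0,"ax":0,"ay":0,"az":-0.2,"grip":19},{"x":0,"y":0.025,"z":0,"ax":0,"ay":0,"az":-0.2,"grip":19},{"x":0,"y":0.025,"z":0,"ax":0,"ay":0,"az":-0.2,"grip":19}]'
python3 look.py
```

```text
t: 7.15
eef_pos: [0.5574, 0.0945, 0.1143]
orientation: [0.324, 0.946, 0.0, 0.0]
force: [-0.4, -0.6, -0.1]
gripper_width: 0.019
grasp_force: 0.1
[0.55737095 0.0945491  0.11427686] r 0.05956839655977992 th -36.52185432208348 yang 52.23305542295413 [-0.37800995 -0.63222885 -0.13091574] 0.019042108477286688 0.12722776969894767
```

```bash
for i in 1; do python3 -m creep '[{"x":0,"y":0.02,"z":0,"ax":0,"ay":0,"az":-0.16,"grip":19},{"x":0,"y":0.02,"z":0,"ax":0,"ay":0,"az":-0.16,"grip":19},{"x":0,"y":0,"z":0,"ax":0,"ay":0,"az":0,"grip":19}]'; done
python3 look.py
python3 -m creep '[{"x":0,"y":0.02,"z":0,"ax":0,"ay":0,"az":-0.16,"grip":19},{"x":0,"y":0.02,"z":0,"ax":0,"ay":0,"az":-0.16,"grip":19},{"x":0,"y":0,"z":0,"ax":0,"ay":0,"az":0,"grip":19}]'
python3 look.py 2
```

```text
t: 7.45
eef_pos: [0.5586, 0.0961, 0.1143]
orientation: [0.309, 0.951, -0.0, 0.0]
force: [-1.1, 0.1, -0.5]
gripper_width: 0.0188
grasp_force: 0.1
[0.55863311 0.09606279 0.11433385] r 0.059714287870171724 th -34.63360213577139 yang 54.01621350478168 [-1.13122417  0.12883351 -0.4642291 ] 0.01884436354935527 0.14498078179485674
t: 7.75
eef_pos: [0.5598, 0.0977, 0.1143]
orientation: [0.294, 0.956, 0.0, 0.0]
force: [-0.6, -0.8, -0.1]
gripper_width: 0.019
grasp_force: 0.3
[0.55978122 0.09771132 0.11432783] r 0.05975584134299109 th -32.707027813878945 yang 55.84972082384388 [-0.57781156 -0.76118194 -0.11808023] 0.019041367042293974 0.2567669082145585
top 256 171
side 252 146
```

View pics/both2.png

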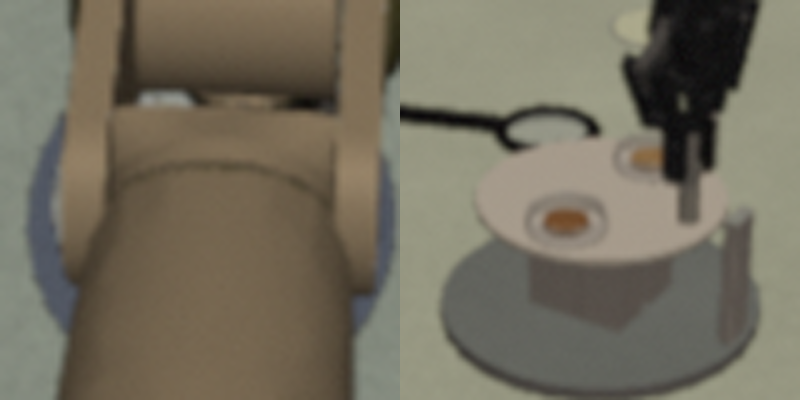

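```bash
cat > plane.py <<'E'
import sys
from h import *
def cloud(c):
    v,u=np.mgrid[0:400,0:640];z=c["depth"];W=np.linalg.inv(c["world_to_cam"])
    P=np.stack([(u-c["cx"])/c["fx"]*z,-(v-c["cy"])/c["fy"]*z,-z,np.ones_like(z)],-1)@W.T
    return P[...,:3]
for n in sys.argv[1:]:
    c=pickle.load(open(f"side{n}.pkl","rb"));P=cloud(c)
    m=(c["depth"]>0)&(np.hypot(P[...,0]-.51,P[...,1]-.13)<.07)&(P[...,2]>.07)&(P[...,2]<.115)
    Q=P[m];w=np.ones(len(Q),bool)
    for _ in range(6):
        A=np.c_[Q[:,:2]-[.51,.13],np.ones(len(Q))];s=np.linalg.lstsq(A[w],Q[w,2],rcond=None)[0];w=abs(A@s-Q[:,2])<.0035
    print(n,len(Q),w.sum(),"top z",s[2].round(4),"tilt deg",np.degrees(np.hypot(*s[:2])),"low toward",np.degrees(np.arctan2(-s[1],-s[0])))
E
python3 plane.py 0 1 2
```

```text
0 1085 767 top z 0.0948 tilt deg 0.8315300674888436 low toward 48.042794403656615
1 862 657 top z 0.0945 tilt deg 1.5484948074425617 low toward 89.24316342365313
2 1085 772 top z 0.085 tilt deg 0.26233702664858527 low toward 66.30696377787446
```

The disc's top plane is now at 0.085 m with 0.3° of tilt, against 0.0945 m while high, so it has dropped home. I'll release and rise.

```bash
python3 -m creep '[{"x":0,"y":-0.02,"z":0,"ax":0,"ay":0,"az":0,"grip":36},{"x":0,"y":-0.02,"z":0,"ax":0,"ay":0,"az":0,"grip":36},{"x":0,"y":0,"z":0,"ax":0,"ay":0,"az":0,"grip":36},{"x":0,"y":0,"z":0,"ax":0,"ay":0,"az":0,"grip":36},{"x":0,"y":0,"z":-0.2,"ax":0,"ay":0,"az":0,"grip":36},{"x":0,"y":0,"z":-0.4,"ax":0,"ay":0,"az":0,"grip":36},{"x":0,"y":0,"z":-0.5,"ax":0,"ay":0,"az":0,"grip":36},{"x":0,"y":0,"z":-0.5,"ax":0,"ay":0,"az":0,"grip":36},{"x":0,"y":0,"z":-0.5,"ax":0,"ay":0,"az":0,"grip":36},{"x":0,"y":0,"z":-0.4,"ax":0,"ay":0,"az":0,"grip":0}]'
python3 look.py 3; python3 plane.py 3
python3 - <<'E'
from bench import *
from scipy.spatial.transform import Rotation as R
import numpy as np
s=observe();M=R.from_quat(s["orientation"]).as_matrix();print("to bar (standing 5cm short in tool x?)",M.T@(np.array([.5725,-.239,.15])-s["eef_pos"])/.05,M.round(3))
E
```

```text
t: 8.85
eef_pos: [0.5587, 0.096, 0.2417]
orientation: [0.294, 0.956, 0.0, 0.001]
force: [0.6, 0.4, -0.5]
gripper_width: 0.0228
grasp_force: 0.0
[0.55868337 0.09604363 0.24171413] r 0.05976653930581074 th -34.621329563201066 yang 55.80882292561042 [ 0.59567533  0.43134498 -0.48912695] 0.0228170045502333 0.0
top 256 171
side 252 146
3 1124 775 top z 0.085 tilt deg 0.09589579208796745 low toward 141.6889847656933
to bar (standing 5cm short in tool x?) [-3.97069593 -5.40253154  1.85692393] [[-0.827  0.562  0.006]
 [ 0.562  0.827 -0.   ]
 [-0.005  0.003 -1.   ]]
```

```bash
python3 -m creep '[{"x":-0.397,"y":-0.54,"z":0,"ax":0,"ay":0,"az":0,"grip":0},{"x":-0.397,"y":-0.54,"z":0,"ax":0,"ay":0,"az":0,"grip":0},{"x":-0.397,"y":-0.54,"z":0,"ax":0,"ay":0,"az":0,"grip":0},{"x":-0.397,"y":-0.54,"z":0,"ax":0,"ay":0,"az":0,"grip":0},{"x":-0.397,"y":-0.54,"z":0,"ax":0,"ay":0,"az":0,"grip":0},{"x":-0.397,"y":-0.54,"z":0,"ax":0,"ay":0,"az":0,"grip":0},{"x":-0.397,"y":-0.54,"z":0,"ax":0,"ay":0,"az":0,"grip":0},{"x":-0.397,"y":-0.54,"z":0,"ax":0,"ay":0,"az":0,"grip":0},{"x":-0.397,"y":-0.54,"z":0,"ax":0,"ay":0,"az":0,"grip":0},{"x":-0.397,"y":-0.54,"z":0,"ax":0,"ay":0,"az":0,"grip":0},{"x":0,"y":0,"z":0,"ax":0,"ay":0,"az":0.9,"grip":0},{"x":0,"y":0,"z":0,"ax":0,"ay":0,"az":0.9,"grip":0},{"x":0,"y":0,"z":0,"ax":0,"ay":0,"az":0.9,"grip":0},{"x":0,"y":0,"z":0,"ax":0,"ay":0,"az":0.9,"grip":0},{"x":0,"y":0,"z":0,"ax":0,"ay":0,"az":0.9,"grip":0},{"x":0,"y":0,"z":0,"ax":0,"ay":0,"az":0.9,"grip":0},{"x":0,"y":0,"z":0,"ax":0,"ay":0,"az":0.9,"grip":0},{"x":0,"y":0,"z":0,"ax":0,"ay":0,"az":0,"grip":0}]'
python3 - <<'E'
from bench import *
from h import *
from scipy.spatial.transform import Rotation as R
s=observe();c=read_camera("wrist");c["s"]=s;pickle.dump(c,open("w1.pkl","wb"));cv2.imwrite("pics/w1.png",c["pixels"][:,:,::-1])
E
```

```text
t: 10.75
eef_pos: [0.5708, -0.2387, 0.2385]
orientation: [0.576, 0.817, 0.0, -0.001]
force: [0.3, 0.1, 0.3]
gripper_width: -0.0001
grasp_force: 0.0
```

View pics/w1.png

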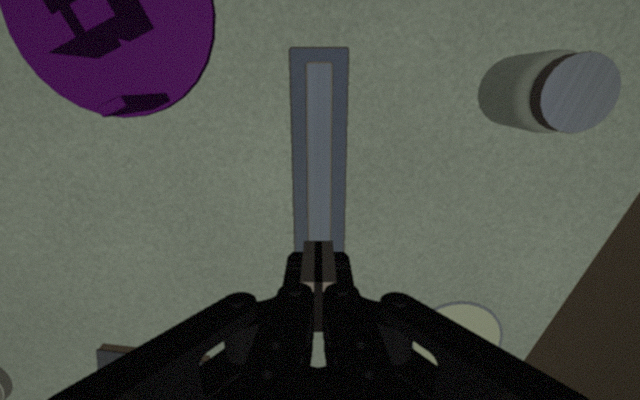

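The wrist view shows the bar's far end at row 62 (columns 306–332) and the housing's end at row 47 (columns 290–349); the bar runs down image centre under the fingers.

Run:
```python
from h import *
from scipy.spatial.transform import Rotation as R
c=pickle.load(open("w1.pkl","rb"));s=c["s"]
T=np.eye(4);M=T[:3,:3]=R.from_quat(s["orientation"]).as_matrix();T[:3,3]=s["eef_pos"];W=T@c["tool_from_camera"]
e=ray(c,319,62,.05,W);g=ray(c,319,230,.05,W);h=ray(c,319.5,47,.026,W)
l,r=ray(c,306,62,.05,W),ray(c,332,62,.05,W)
a=(g-e)/np.linalg.norm(g-e);print("width",np.linalg.norm(l-r),"axis",a)
m=e+.1*a;m2=h+.115*a;print(m,m2,[M.T@(k-s["eef_pos"]) for k in(m,m2)])
```

```text
width 0.023980585607491518 axis [ 0.33736917 -0.94137243  0.        ]
[ 0.57337047 -0.24040498  0.05      ] [ 0.57387747 -0.24015523  0.026     ] [array([-0.00263838,  0.00198495,  0.18849457]), array([-0.00259837,  0.00256343,  0.21249422])]
```

```bash
python3 -m creep '[{"x":-0.05,"y":0.04,"z":0.4,"ax":0,"ay":0,"az":0,"grip":0},{"x":0,"y":0,"z":0.4,"ax":0,"ay":0,"az":0,"grip":0},{"x":0,"y":0,"z":0.4,"ax":0,"ay":0,"az":0,"grip":0},{"x":0,"y":0,"z":0.4,"ax":0,"ay":0,"az":0,"grip":0},{"x":0,"y":0,"z":0.4,"ax":0,"ay":0,"az":0,"grip":0},{"x":0,"y":0,"z":0.4,"ax":0,"ay":0,"az":0,"grip":0},{"x":0,"y":0,"z":0.4,"ax":0,"ay":0,"az":0,"grip":0},{"x":0,"y":0,"z":0.4,"ax":0,"ay":0,"az":0,"grip":0},{"x":0,"y":0,"z":0.4,"ax":0,"ay":0,"az":0,"grip":0},{"x":0,"y":0,"z":0.06,"ax":0,"ay":0,"az":0,"grip":0},{"x":0,"y":0,"z":0.06,"ax":0,"ay":0,"az":0,"grip":0},{"x":0,"y":0,"z":0.06,"ax":0,"ay":0,"az":0,"grip":0},{"x":0,"y":0,"z":0.06,"ax":0,"ay":0,"az":0,"grip":0},{"x":0,"y":0,"z":0.06,"ax":0,"ay":0,"az":0,"grip":0},{"x":0,"y":0,"z":0.06,"ax":0,"ay":0,"az":0,"grip":0},{"x":0,"y":0,"z":0,"ax":0,"ay":0,"az":0,"grip":0},{"x":0,"y":0,"z":0,"ax":0,"ay":0,"az":0,"grip":0}]'
```

```text
t: 12.5
eef_pos: [0.5742, -0.2409, 0.0422]
orientation: [0.576, 0.818, 0.0, 0.001]
force: [-1.4, -1.1, 6.0]
gripper_width: 0.0002
grasp_force: 3.1
```

```bash
python3 -m creep '[{"x":0,"y":0,"z":0.03,"ax":0,"ay":0,"az":0,"grip":0},{"x":0,"y":0,"z":0.025,"ax":0,"ay":0,"az":0,"grip":0},{"x":0,"y":0,"z":0,"ax":0,"ay":0,"az":0,"grip":0},{"x":0,"y":0,"z":0,"ax":0,"ay":0,"az":0,"grip":0}]'
python3 - <<'E'
from bench import *
from h import *
c=read_camera("side");pickle.dump(c,open("sideb.pkl","wb"));cv2.imwrite("pics/sb.png",cv2.resize(c["pixels"][250:400,280:430,::-1],None,fx=4,fy=4))
E
```

```text
t: 12.9
eef_pos: [0.5742, -0.2409, 0.0396]
orientation: [0.576, 0.818, 0.0, 0.001]
force: [-0.7, 0.7, 7.2]
gripper_width: -0.0
grasp_force: 3.8
```

View pics/sb.png

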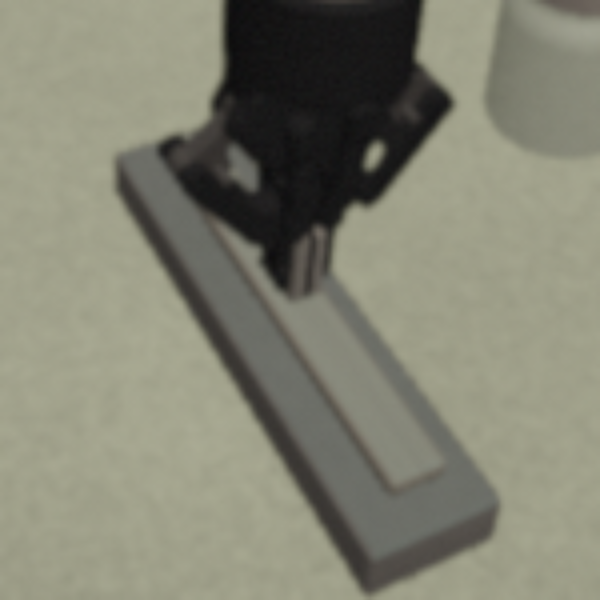

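The fingertips at (310,295) press the bar near its middle, and the bar looks level. The force is lower than I expected, so I'll press on to the stop.

```bash
python3 -m creep '[{"x":0,"y":0,"z":0.02,"ax":0,"ay":0,"az":0,"grip":0},{"x":0,"y":0,"z":0.02,"ax":0,"ay":0,"az":0,"grip":0},{"x":0,"y":0,"z":0,"ax":0,"ay":0,"az":0,"grip":0},{"x":0,"y":0,"z":0,"ax":0,"ay":0,"az":0,"grip":0}]'
```

```text
t: 13.35
eef_pos: [0.5743, -0.2409, 0.038]
orientation: [0.576, 0.818, -0.0, 0.001]
force: [-2.4, 1.2, 10.5]
gripper_width: 0.0001
grasp_force: 5.2
```

Run:
```python
from bench import *
from h import *
import sys;sys.argv=["x"]
from plane import cloud
a=np.array([.3374,-.9414]);n=np.array([.9414,.3374])
for c in(pickle.load(open("side0.pkl","rb")),pickle.load(open("sideb.pkl","rb")),read_camera("side")):
    P=cloud(c);d=P[...,:2]-[.574,-.2405];t=d@a;w=d@n
    for lo,hi in((-.09,-.06),(-.05,-.03),(.03,.06),(.06,.09)):
        m=(t>lo)&(t<hi)&(abs(w)<.007)&(P[...,2]<.07);print(m.sum(),np.median(P[m][:,2]).round(4),end=" | ")
    print()
```

```text
90 0.0492 | 65 0.0493 | 138 0.0492 | 170 0.0495 | 
1 0.0384 | 0 nan | 134 0.0387 | 151 0.0388 | 
2 0.0378 | 0 nan | 133 0.0372 | 155 0.0373 |
  return _methods._mean(a, axis=axis, dtype=dtype,
  ret = ret.dtype.type(ret / rcount)
```

The bar is 12 mm down and level, so I'll raise off it.

```bash
python3 -m creep '[{"x":0,"y":0,"z":-0.1,"ax":0,"ay":0,"az":0,"grip":0},{"x":0,"y":0,"z":-0.2,"ax":0,"ay":0,"az":0,"grip":0},{"x":0,"y":0,"z":-0.4,"ax":0,"ay":0,"az":0,"grip":0},{"x":0,"y":0,"z":-0.5,"ax":0,"ay":0,"az":0,"grip":0},{"x":0,"y":0,"z":-0.5,"ax":0,"ay":0,"az":0,"grip":0},{"x":0,"y":0,"z":-0.5,"ax":0,"ay":0,"az":0,"grip":0},{"x":0,"y":0,"z":0,"ax":0,"ay":0,"az":0,"grip":0},{"x":0,"y":0,"z":0,"ax":0,"ay":0,"az":0,"grip":0},{"x":0,"y":0,"z":0,"ax":0,"ay":0,"az":0,"grip":0}]'
python3 look.py 4; python3 plane.py 4
python3 - <<'E'
from h import *
import sys;sys.argv=["x"]
from plane import cloud
c=pickle.load(open("side4.pkl","rb"));P=cloud(c);d=P[...,:2]-[.574,-.2405];t=d@np.array([.3374,-.9414]);w=d@np.array([.9414,.3374])
for s in(-1,1):
    m=(t*s>.03)&(t*s<.09)&(abs(w)<.007)&(P[...,2]<.07);print(np.median(P[m][:,2]))
E
```

```text
t: 14.3
eef_pos: [0.5732, -0.2403, 0.1453]
orientation: [0.576, 0.818, -0.0, -0.001]
force: [-0.8, 0.5, -0.1]
gripper_width: -0.0001
grasp_force: 0.0
[ 0.57321205 -0.24025881  0.14531869] r 0.37570042818853633 th -80.23647975103385 yang 19.71029973113952 [-0.81738158  0.53270716 -0.07720051] -0.00013037476189096543 0.0
top 256 171
side 252 146
4 1130 789 top z 0.085 tilt deg 0.2668391813415236 low toward 110.30484040374652
0.04914089147554904
0.04942702062446036
```

View pics/both4.png

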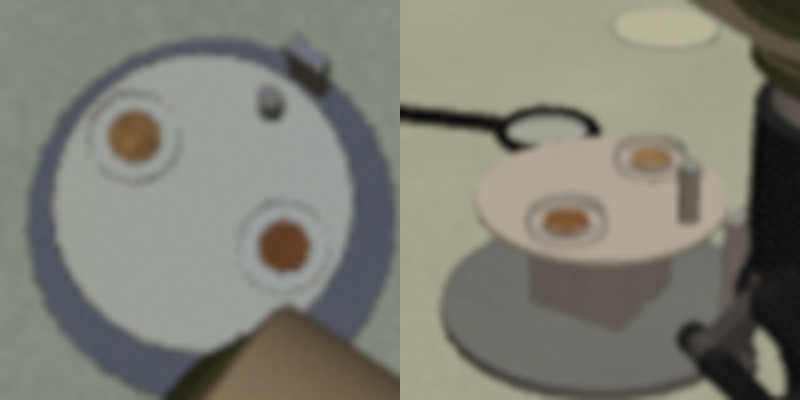

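The turntable is home, with the knob at (270,102) next to the index post at (307,62). The bar is back up at 49 mm, and the robot touches nothing.

```bash
python3 -c "from bench import job_done;print(job_done())"
```

```text
the job is handed in; nothing more can be done
None
```

I turned the turntable until it dropped fully home, pressed the bar 12 mm down and level and let it spring back up, then handed the job in; no verdict came back.

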